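# Hang the rinsed cups to drain

### The job

First push the drip tray of the draining rack fully home under the pegs, while both cups are still off the rack. Then hang both white cups mouth-down on the rack's leaning pegs, the tall cup on the long peg and the short cup on the short peg, each lowered gently (not dropped) until the inside of its closed end rests on the peg's tip, and let go. Leave the other things on the bench where they are.

Things in the scene. Friction and masses are not known exactly. Their poses are not given: they have to be found in the camera images.
- rack: fixed steel draining rack, 220 mm deep (x) by 300 mm wide (y); origin on the table at the middle of its base; its x axis points from its front (the robot's side) to its back, z up. Frame sides are 46 mm high, the rear beam 76 mm; the two leaning pegs stand on the rear beam.
- drip_tray (a joint): how far the drip tray is pulled out of the rack's front, in m: 0 is fully home, 0.1 fully out; it slides along the rack's x axis with about 2 N of friction, against a rigid stop at 0, and stays where it is left.
- tray_front (a point): middle of the outer face of the grey drip tray's upright front panel, which is 276 mm wide, 44 mm high (8 to 52 mm above the table) and moves with the tray; axes as the rack's: push the face along +x to close. 30 mm above the table.
- long_peg_tip (a point): end of the long peg: steel rod 12 mm thick with an 18 mm black rubber ball end, 120 mm long from a round flange (radius 30 mm) at its root. Rigid; leans 30 deg from vertical to the rack's front: root to tip is (-0.5, 0, 0.866) in this point's axes, which are parallel to the rack's. Takes the tall cup. The two pegs are 160 mm apart along the rack's y; which is left changes.
- short_peg_tip (a point): end of the short peg: steel rod 12 mm thick with an 18 mm black rubber ball end, 85 mm long from a round flange (radius 30 mm) at its root. Rigid; leans 30 deg from vertical to the rack's front: root to tip is (-0.5, 0, 0.866) in this point's axes, which are parallel to the rack's. Takes the short cup. The two pegs are 160 mm apart along the rack's y; which is left changes.
- tall_cup_center (a point): centre (half-way up, on the axis) of the tall round white plastic cup, which starts mouth-down on the table, its z axis pointing from mouth to closed end. 110 mm high, outer diameter 62 mm at the rim and 56 mm at the closed end, wall 3 mm, closed end 5 mm thick, so 105 mm deep inside. Loose, 0.07 to 0.16 kg.
- short_cup_center (a point): centre (half-way up, on the axis) of the short round white plastic cup, which starts mouth-down on the table, its z axis pointing from mouth to closed end. 75 mm high, outer diameter 64 mm at the rim and 58 mm at the closed end, wall 3 mm, closed end 5 mm thick, so 70 mm deep inside. Loose, 0.07 to 0.16 kg.
- tall_cup_floor (a point): centre of the inside face of the tall cup's closed end, 50 mm from the cup's centre along its axis towards the closed end; z axis from mouth to closed end.
- short_cup_floor (a point): centre of the inside face of the short cup's closed end, 32.5 mm from the cup's centre along its axis towards the closed end; z axis from mouth to closed end.
- tall_cup: the tall cup itself; origin at the centre of its rim (mouth), z axis towards the closed end.
- short_cup: the short cup itself; origin at the centre of its rim (mouth), z axis towards the closed end.
- soap_bottle: bystander: clear soap bottle, 60 mm in diameter, 170 mm high; origin under its centre.
- brush: bystander: black-handled brush lying flat, about 200 mm long.
- cup_lid: bystander: flat white lid, 70 mm in diameter, 11 mm thick, lying on the table; origin under its centre.
- mug: bystander: white ceramic mug standing mouth-up, 80 mm in diameter, 90 mm high, handle at its +y; not one of the cups to hang.
- jar: bystander: glass jar with steel cap, 64 mm in diameter, 85 mm high.
There are look-alikes about, which are no part of the job. Leave any orange look-alike of the tall_cup alone. Leave any blue look-alike of the short_cup alone.

How it is judged:
On the way, in this order (a step that is already met when the one before it is completed fails the run):
1. the drip tray is pushed home (within 6 mm) while both cups are still off the rack (value of joint drip_tray below 0.006 m and horizontal distance between each of tall_cup_center, short_cup_center and long_peg_tip above 0.075 m and horizontal distance between each of tall_cup_center, short_cup_center and short_peg_tip above 0.075 m), for 0.2 s.
2. the tall cup hangs on the long peg and the short cup on the short peg (distance between tall_cup_floor and long_peg_tip below 0.027 m and z of long_peg_tip in the frame of tall_cup_floor between -0.008 and 0.003 m and distance between short_cup_floor and short_peg_tip below 0.027 m and z of short_peg_tip in the frame of short_cup_floor between -0.008 and 0.003 m), for 0.2 s.
At the end, for the whole second after the job is handed in: The tall cup hangs on the long peg and the short cup on the short peg, each at rest with the peg's tip inside it, within 8 mm of the inner face of its closed end (measured along the cup's axis) and within 27 mm of that face's centre; the drip tray is within 6 mm of fully home (all of step 2 and value of joint drip_tray below 0.006 m and linear speed of each of tall_cup, short_cup below 0.03 m/s); the robot touches nothing.
It fails at once if the tall cup is dropped or slammed onto a peg (over 0.7 m/s with its closed end within 30 mm of the tip) ((distance between tall_cup_floor and long_peg_tip below 0.03 m and linear speed of tall_cup above 0.7 m/s) or (distance between tall_cup_floor and short_peg_tip below 0.03 m and linear speed of tall_cup above 0.7 m/s)).
It fails at once if the short cup is dropped or slammed onto a peg (over 0.7 m/s with its closed end within 30 mm of the tip) ((distance between short_cup_floor and long_peg_tip below 0.03 m and linear speed of short_cup above 0.7 m/s) or (distance between short_cup_floor and short_peg_tip below 0.03 m and linear speed of short_cup above 0.7 m/s)).
It fails at once if a bystander is moved by more than 30 mm (distance of any of soap_bottle, brush, cup_lid, mug, jar from where it was at the start of the episode above 0.03 m).
It also fails if it takes over 72 s, if anything falls off the work surface, if the arm or the gripper's body presses on something with over 40 N, if the wrist force passes 120 N, or if a joint passes its speed limit or range.

### The arm

A 7-joint arm with a two-finger parallel gripper is mounted at the origin on the work surface. World frame = base frame: x ahead of the robot, y to its left, z up, the work surface at z = 0. Lengths are in m, angles in rad, forces in N, time in s.
With the tool pointing down it reaches from about 0.35 to 0.9 m from the base axis. Payload 8.1 kg.
Tool frame: the origin (TCP) lies at the very end of the fingers, on their centre line; the grasp point (between the pads) lies 19 mm behind it; y points along the fingers, z is the direction in which the jaws open and shut, and the axes are right-handed (so a half turn about y gives the same grasp; the last joint's range is limited). The gripper opens to 92 mm and grips with 3 to 60 N. Pads are 19 mm wide; open, the fingers measure 130 mm over their backs; the gripper's body (75 mm by 190 mm) begins 47 mm behind the grasp point.
Start: joints at [1.123, 0.434, 0.025, 1.573, -0.012, 1.134, -0.075], TCP at [0.211, -0.588, 0.227] pointing down, gripper open.
Joint ranges: [-2.62, 2.62], [-0.44, 2.09], [-1.27, 1.32], [0.08, 2.57], [-1.32, 4.46], [0.12, 2], [-2.74, 2.74]. Speed limits (rad/s): [2.22, 2.22, 3.01, 3.01, 3.14, 3.14, 3.14].

### API

Orientations are given as a unit quaternion [x, y, z, w].
In Python, from workcell import ctrl, viewer gives the robot as it stands. The module is installed in compiled form; this text tells all that it offers.
- The arm moves only by the tool send_rows, never from a script. Its argument "plan" is a list that holds one entry, the list of rows, each a list of 4 numbers: the shift along the tool's x, y, z in mm, then the turn about the tool's y in degrees. In form: [[[tx, ty, tz, twist], ...]]. A call has exactly 5 rows; each row shifts and turns the commanded pose from where the row before left it, along the tool's axes as they then stand; what a row does not reach is not made up. A row lasts 1/12 s, in which the tool goes at most 41.7 mm and 7.16 degrees, less where a joint would pass 70% of its speed; a pose out of reach is approached as far as the arm can. A call is refused whole if a number of a shift passes 41.7 or a number of a turn 7.16, either way. A call with a gripper value outside its range is refused whole. "fingers" is the opening, from 0 (shut) to 1 (fully open), set as the call begins (left out, the last holds). The fingers move at their own pace and stop on an object; the grip force is fixed at half the most. Time passes only in rows, so rows that do not move let the fingers close, or fill a call up. It gives the time, the measured TCP pose, the force and the opening at its end, in the units of the state.
- ctrl.sense(): the state, without advancing time (a new reading comes with each control period).
- viewer.get_image(name): name is "scene" or "top" or "wrist"; returns a dict with "frame" (400x640x3 uint8, red, green, blue), "intrinsics" (3x3 intrinsics, pixels), "k1" (the pictures are not rectified: a ray, as slopes to the right and down, at radius r is drawn at 1 + k1 r^2 times it, then the intrinsics apply), "T" (4x4, takes a point from camera to world coordinates). Camera axes: x right, y down, z forward; pixel columns grow to the right and rows downward; lengths in m; the calibration is good to about 2 mm. A picture is of the moment at which its call begins. There is no depth.
- ctrl.job_done(): hands the job in, once; it reports no verdict.
The state is a dict: "t": time; "joints": joint angles; "joint_velocities": joint speeds; "tau": joint torques, N m; "eef_pos": TCP position; "orientation": TCP orientation; "ft_force": force on the tool from outside, world axes, zero at the start; "torque": the same for the moment, N m; "opening": finger opening in m.
Only numpy, scipy, OpenCV 4.12 (cv2) and the standard library are available. Lean on these libraries where they do the work, as an engineer would, in place of code of your own. Each camera call takes 0.05 s, during which the arm holds its last target.

## Working session

There is one attempt and no reset: what is moved stays moved. The work goes in short steps, Python scripts to look and compute and a tool call to move; the robot and the scene stay as the last step left them, time stands still between calls to the robot, and variables do not carry over. Pictures are saved under pics/ and viewed, and the job is handed in when it is done.

Besides the shell and the picture viewer there is one more tool, called after "Call:" as name(argument=value, ...), one argument or row to a line, values as JSON. send_rows: Moves the arm, as the interface text tells. Its arguments: {"type":"object","properties":{"plan":{"type":"array","items":{"type":"array","items":{"type":"array","items":{"type":"number"}}}},"fingers":{"type":"number"}},"required":["plan"]}

```bash
mkdir -p pics
cat > h.py <<'E'
import numpy as np,cv2
from workcell import ctrl,viewer
from scipy.spatial.transform import Rotation as R
def grab(n,tag):
    d=viewer.get_image(n); cv2.imwrite(f'pics/{tag}.png',d['frame'][:,:,::-1]); np.savez(f'pics/{tag}.npz',K=d['intrinsics'],k1=d['k1'],T=d['T']); return d
def load(tag):
    z=np.load(f'pics/{tag}.npz'); return z['K'],float(z['k1']),z['T']
def ray(tag,u,v):
    K,k1,T=load(tag)
    p=cv2.undistortPoints(np.array([[[u,v]]],float),K,np.array([k1,0,0,0,0.]))[0,0]
    d=T[:3,:3]@np.array([p[0],p[1],1]); return T[:3,3],d/np.linalg.norm(d)
def onz(tag,u,v,z):
    o,d=ray(tag,u,v); return o+d*(z-o[2])/d[2]
def tri(obs):
    A=np.zeros((3,3));b=np.zeros(3);L=[]
    for t,u,v in obs:
        o,d=ray(t,u,v);P=np.eye(3)-np.outer(d,d);A+=P;b+=P@o;L.append((o,P))
    x=np.linalg.solve(A,b); return x,[np.linalg.norm(P@(x-o))*1000 for o,P in L]
def proj(tag,p):
    K,k1,T=load(tag); p=np.atleast_2d(p); c=(p-T[:3,3])@T[:3,:3]
    q=c[:,:2]/c[:,2:]; q=q*(1+k1*(q**2).sum(1,keepdims=True)); return q@K[:2,:2].T+K[:2,2]
E
python3 - <<'E'
from h import *
np.set_printoptions(precision=4,suppress=True)
for n in('scene','top','wrist'):
    d=grab(n,n+'0');print(n,d['intrinsics'].tolist(),d['k1'],d['T'].tolist())
s=ctrl.sense();print(s); print(R.from_quat(s['orientation']).as_matrix())
E
```

```text
scene [[363.94055414267575, 0.0, 322.0932519117065], [0.0, 363.94055414267575, 205.03945142200834], [0.0, 0.0, 1.0]] -0.007866886398895299 [[0.017571612585059685, 0.6608720514301117, -0.7502928562033069, 1.361929054121075], [0.9998253580849524, -0.006838322199155209, 0.01739225919186357, -0.016212139757368092], [0.006363313716688436, -0.7504674336625514, -0.660876795817864, 0.8674269262992511], [0.0, 0.0, 0.0, 1.0]]
top [[410.8741128205763, 0.0, 314.4662230901744], [0.0, 410.8741128205763, 194.16565332753134], [0.0, 0.0, 1.0]] 0.00923871159731051 [[-0.027614981402203618, -0.9959930028783797, 0.08506086655721225, 0.3914035188345951], [-0.9993177848569844, 0.02959408032507628, 0.02209423631272061, 0.001390533797232905], [-0.024523002888825873, -0.08439270482109722, -0.9961307613472711, 1.4602301006545582], [0.0, 0.0, 0.0, 1.0]]
wrist [[291.93458502653266, 0.0, 319.95371906467517], [0.0, 291.93458502653266, 200.43245687845743], [0.0, 0.0, 1.0]] -0.04405720409499487 [[0.3375979489290501, -0.9111807393982522, -0.23617215125528687, 0.2746264445208466], [-0.9412892304569282, -0.32719479075312863, -0.08317543826044649, -0.564062127815814], [-0.001486440277762505, 0.25038615986844814, -0.9681449072538829, 0.3840394616815933], [0.0, 0.0, 0.0, 1.0]]
{'t': 0.15, 'joints': array([ 1.1234,  0.435 ,  0.025 ,  1.5738, -0.0116,  1.134 , -0.0751]), 'joint_velocities': array([ 0.0008, -0.0017, -0.0006, -0.0019,  0.0003, -0.0023, -0.0002]), 'tau': array([  0.0025, -66.8261,   0.9864, -31.4696,  -0.0604,   0.0394,
         0.    ]), 'eef_pos': array([ 0.2111, -0.5879,  0.2262]), 'orientation': array([-0.1214,  0.697 , -0.6962,  0.1212]), 'ft_force': array([-0.1784,  0.0509,  0.0389]), 'torque': array([-0.0158, -0.0181, -0.0206]), 'opening': 0.09189632975024643}
[[-0.9412 -0.0005  0.3379]
 [-0.3379  0.0011 -0.9412]
 [ 0.0001 -1.     -0.0012]]
```

View pics/scene0.png

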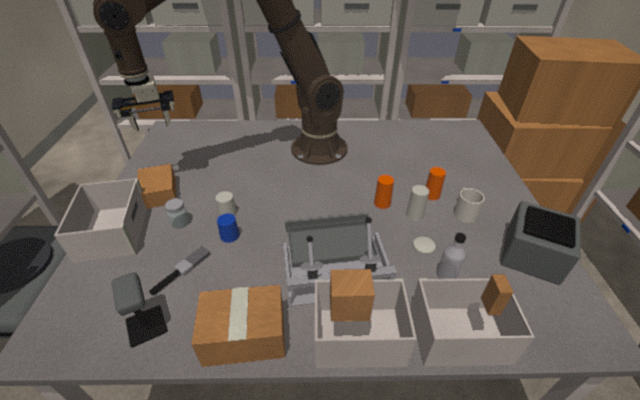

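View pics/top0.png

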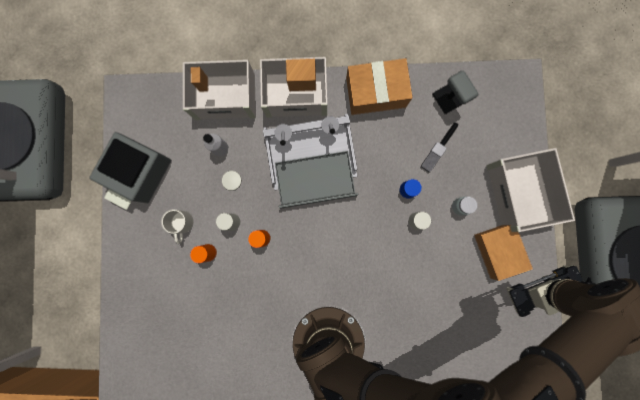

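View pics/wrist0.png

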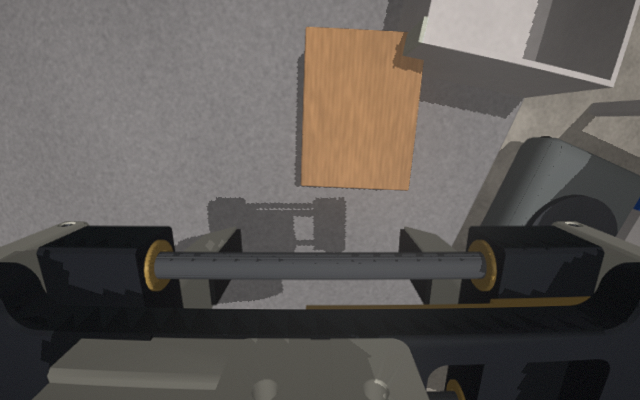

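The pictures show these candidates:

| Item | Top px | Scene px |
|---|---|---|
| Tall white cup | (225,222) | (418,203) |
| Short white cup | (422,221) | (226,203) |
| Lid | (231,180) | – |
| Mug (has a handle) | (174,222) | – |
| Jar (steel cap) | (467,205) | – |
| Orange look-alikes | (258,239), (201,254) | – |
| Blue look-alike | (412,188) | – |

The tray is pulled out, with its front near top (317,200). The long peg looks like the left one. I'll zoom in to check.

Run:
```python
import cv2,numpy as np
t=cv2.imread('pics/top0.png');s=cv2.imread('pics/scene0.png')
def c(im,x,y,w,h,f):return cv2.resize(im[y:y+h,x:x+w],None,fx=f,fy=f,interpolation=cv2.INTER_CUBIC)
cv2.imwrite('pics/c1.png',np.vstack([c(t,255,105,110,110,5)])) 
cv2.imwrite('pics/c2.png',c(s,275,205,125,100,6))
a=c(t,205,200,50,40,8);b=c(t,400,200,50,40,8)
d=c(s,400,180,50,45,8)[:320];e=c(s,205,180,50,45,8)[:320]
cv2.imwrite('pics/c3.png',np.vstack([np.hstack([a,b]),np.hstack([c(s,393,180,50,45,8)[:280],c(s,203,180,50,45,8)[:280]])]))
```

```text
(no output)
```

View pics/c1.png

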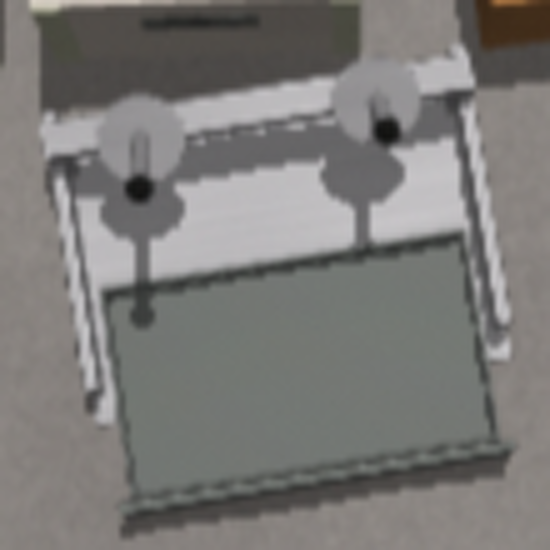

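View pics/c2.png

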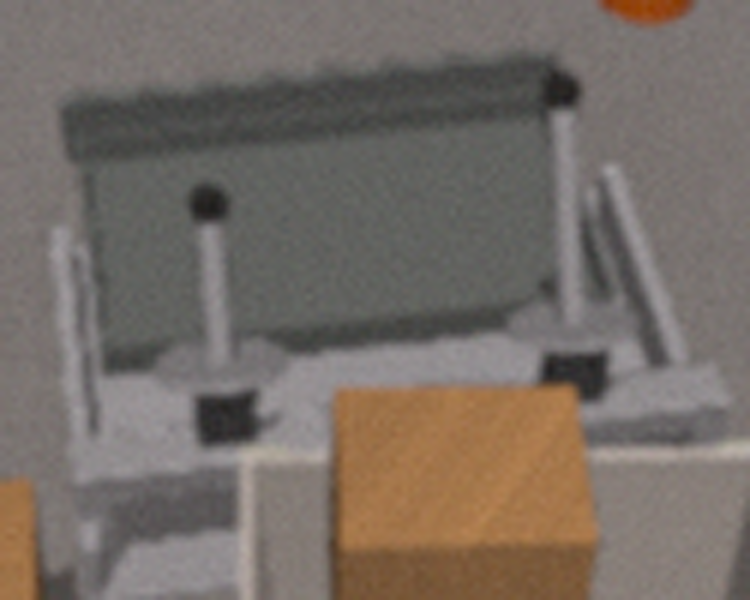

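View pics/c3.png

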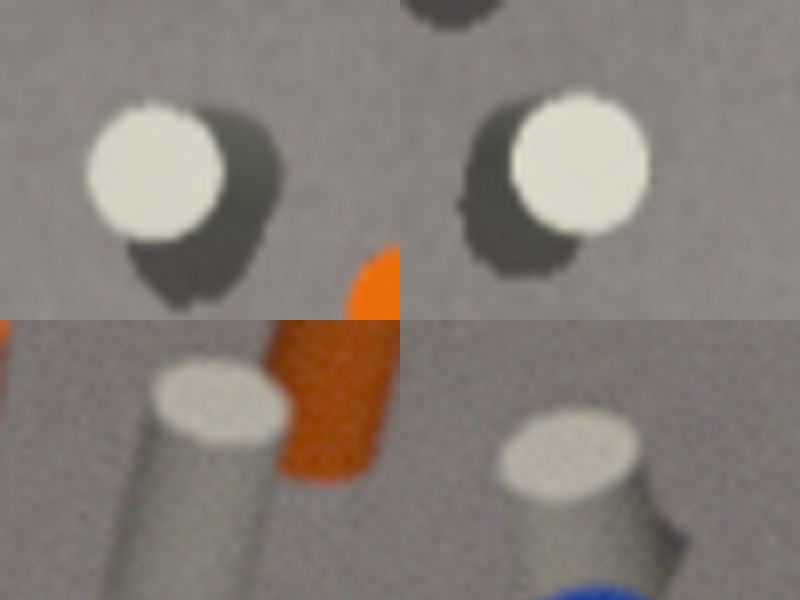

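Run:
```python
from h import *
np.set_printoptions(precision=4,suppress=True)
for n,o in dict(long=[('top0',282.4,142.2),('scene0',368.1,219.6)],short=[('top0',332,130.8),('scene0',309.4,238.4)],tall=[('top0',223.9,221.1),('scene0',420.2,189.8)],shortc=[('top0',422.1,220.1),('scene0',223.6,196.4)]).items(): print(n,*tri(o))
f=lambda X,Y:(255+(X+.5)/5-.5,105+(Y+.5)/5-.5)
for p in[(127,512),(508,455)]: print(onz('top0',*f(*p),.052))
# flange centres z~.08
for p in[(140,137),(376,101)]: print(onz('top0',*f(*p),.08))
```

```text
long [0.6643 0.1237 0.2003] [np.float64(1.1188388498185755), np.float64(1.1188388498185557)]
short [ 0.7026 -0.0325  0.1703] [np.float64(0.9971268514077913), np.float64(0.9971268514077853)]
tall [0.4264 0.3321 0.1081] [np.float64(0.6798563601508761), np.float64(0.6798563601507743)]
shortc [ 0.4122 -0.327   0.0728] [np.float64(1.199637438842828), np.float64(1.1996374388427615)]
[0.4709 0.1523 0.052 ]
[ 0.5025 -0.1104  0.052 ]
[0.7259 0.1351 0.08  ]
[ 0.7455 -0.027   0.08  ]
```

```bash
cat >> h.py <<'E'
def mv(*targets):
    s=ctrl.sense(); M=R.from_quat(s['orientation']).as_matrix(); p=s['eef_pos']
    print('t',round(s['t'],2),'p',p.round(4),'zang',round(np.degrees(np.arctan2(M[1,2],M[0,2])),2),'f',s['ft_force'].round(1),'op',round(s['opening'],4))
    for t in targets:
        print('tool mm',(M.T@(np.array(t)-p)*1000).round(1));
E
python3 - <<'E'
from h import *
mv((.43,.012,.2))
f=lambda X,Y:(255+(X+.5)/5-.5,105+(Y+.5)/5-.5)
for p in[(100,420),(500,357)]: print(onz('top0',*f(*p),.046))
E
```

```text
t 0.15 p [ 0.2111 -0.5879  0.2262] zang -70.25 f [-0.2  0.1  0. ] op 0.0919
tool mm [-408.8   26.7 -490.6]
[0.53563276 0.17043337 0.046     ]
[ 0.57108914 -0.10781344  0.046     ]
```

Call:
send_rows(
  plan=[
    [[-25.5,1.5,-30.5,0],[-25.5,1.5,-30.5,0],[-25.5,1.5,-30.5,0],[-25.5,1.5,-30.5,0],[-25.5,1.5,-30.5,0]],
  ],
  fingers=0,
)

```text
t: 0.57
eef_pos: [0.2798, -0.3997, 0.219]
orientation: [-0.121, 0.697, -0.697, 0.121]
ft_force: [2.0, -0.3, 0.5]
opening: 0.0631
```

Call:
send_rows(
  plan=[
    [[-25.5,1.5,-30.5,0],[-25.5,1.5,-30.5,0],[-25.5,1.5,-30.5,0],[-25.5,1.5,-30.5,0],[-25.5,1.5,-30.5,0]],
  ],
)

```text
t: 0.98
eef_pos: [0.3482, -0.2131, 0.2117]
orientation: [0.121, -0.697, 0.697, -0.121]
ft_force: [1.8, -0.4, -1.2]
opening: 0.0297
```

Call:
send_rows(
  plan=[
    [[-25.5,1.5,-30.5,0],[-25.5,1.5,-30.5,0],[-25.5,1.5,-30.5,0],[0,0,0,6.3],[0,0,0,6.3]],
  ],
)

```text
t: 1.4
eef_pos: [0.3898, -0.1006, 0.2072]
orientation: [-0.044, 0.706, -0.706, 0.044]
ft_force: [0.2, -0.5, 0.4]
opening: 0.0009
```

Run:
```python
from h import *
mv((.45,.016,.03),(.4867,.021,.03)); grab('wrist','w1')
```

```text
t 1.4 p [ 0.3898 -0.1006  0.2072] zang -82.81 f [ 0.2 -0.5  0.4] op 0.0009
tool mm [ -74.2  177.3 -108.1]
tool mm [-111.3  177.3 -108.4]
```

View pics/w1.png

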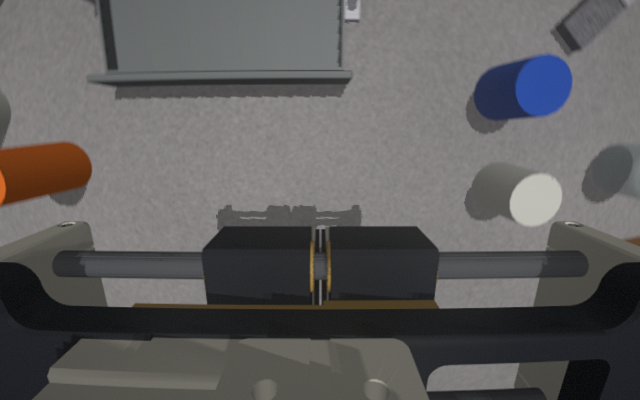

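Call:
send_rows(
  plan=[
    [[-14,10,-27,0],[-14,10,-27,0],[-14,10,-27,0],[-14,10,-27,0],[0,40,0,0]],
  ],
)

```text
t: 1.87
eef_pos: [0.4371, 0.0171, 0.1306]
orientation: [-0.043, 0.707, -0.705, 0.051]
ft_force: [3.1, 0.2, 0.2]
opening: 0.0007
```

Call:
send_rows(
  plan=[
    [[0,40,0,0],[0,40,0,0],[-5,17,0,0],[-10,0,0,0],[-10,0,0,0]],
  ],
)

```text
t: 2.28
eef_pos: [0.4563, 0.0141, 0.0299]
orientation: [0.045, -0.706, 0.706, -0.044]
ft_force: [0.3, -0.2, 1.2]
opening: 0.0001
```

Run:
```python
from h import *
mv((.553,.031,.03)); grab('scene','s1');grab('top','t1')
import cv2
cv2.imwrite('pics/s1c.png',cv2.resize(cv2.imread('pics/s1.png')[130:310,240:440],None,fx=3,fy=3))
```

```text
t 2.28 p [0.4563 0.0141 0.0299] zang -82.76 f [ 0.3 -0.2  1.2] op 0.0001
tool mm [-98.1  -0.3  -4.6]
```

View pics/s1c.png

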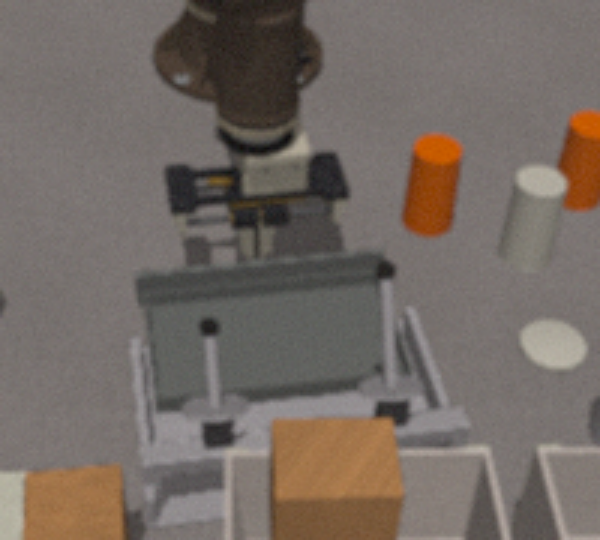

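Fingers are in front of the tray panel, at about mid-width (crop (255,255)). I'll push slowly.

Call:
send_rows(
  plan=[
    [[-14,0,0,0],[-14,0,0,0],[-14,0,0,0],[-12,0,0,0],[-12,0,0,0]],
  ],
)

```text
t: 2.8
eef_pos: [0.5225, 0.0224, 0.032]
orientation: [0.044, -0.706, 0.706, -0.045]
ft_force: [-1.9, 0.1, -0.6]
opening: 0.0003
```

Call:
send_rows(
  plan=[
    [[-4,0,0,0],[-4,0,0,0],[-4,0,0,0],[0,0,0,0],[0,0,0,0]],
  ],
)

```text
t: 3.22
eef_pos: [0.5338, 0.0238, 0.0306]
orientation: [0.044, -0.706, 0.706, -0.044]
ft_force: [0.2, -1.0, 0.8]
opening: 0.0003
```

Call:
send_rows(
  plan=[
    [[-3,0,0,0],[-3,0,0,0],[-2,0,0,0],[-2,0,0,0],[0,0,0,0]],
  ],
)

```text
t: 3.63
eef_pos: [0.5438, 0.0252, 0.0301]
orientation: [0.044, -0.706, 0.706, -0.044]
ft_force: [1.0, 0.4, 0.2]
opening: 0.0005
```

Call:
send_rows(
  plan=[
    [[-1,0,0,0],[-1,0,0,0],[-1,0,0,0],[-1,0,0,0],[0,0,0,0]],
  ],
)

```text
t: 4.05
eef_pos: [0.5439, 0.0252, 0.0296]
orientation: [0.047, -0.705, 0.706, -0.042]
ft_force: [-11.7, -0.8, 8.6]
opening: 0.0003
```

Run:
```python
from h import *
mv((.553,.031,.03)); grab('top','t2')
cv2.imwrite('pics/t2c.png',cv2.resize(cv2.imread('pics/t2.png')[100:220,240:380],None,fx=5,fy=5))
```

```text
t 4.05 p [0.5439 0.0252 0.0296] zang -82.82 f [-11.7  -0.8   8.6] op 0.0003
tool mm [-9.8 -0.5 -4.7]
```

View pics/t2c.png

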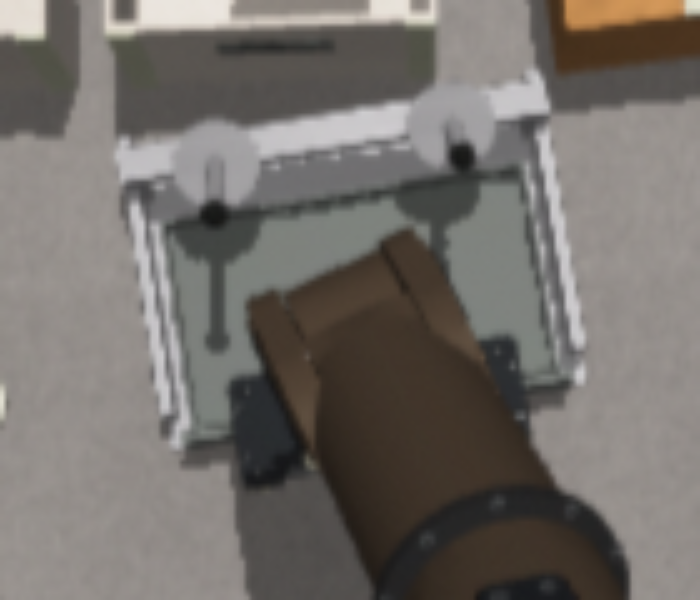

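The tray is at its stop: it stopped moving while the push force rose to 12 N, and the panel is level with the frame ends at crop (180,440) and (580,380). I'll back off, rise, and view the pegs with the wrist camera.

Call:
send_rows(
  plan=[
    [[15,0,0,0],[30,0,0,0],[15,-30,0,0],[0,-40,0,0],[0,-40,0,0]],
  ],
)

```text
t: 4.52
eef_pos: [0.4862, 0.0182, 0.1409]
orientation: [-0.045, 0.706, -0.706, 0.043]
ft_force: [2.6, 0.3, 0.8]
opening: 0.0004
```

Call:
send_rows(
  plan=[
    [[0,-40,0,0],[0,-40,0,0],[0,-40,-20,0],[0,-10,-20,0],[0,0,0,0]],
  ],
  fingers=1,
)

```text
t: 4.93
eef_pos: [0.4848, 0.0612, 0.2717]
orientation: [-0.043, 0.706, -0.705, 0.048]
ft_force: [-0.6, 0.5, 0.7]
opening: 0.029
```

Run:
```python
from h import *
np.set_printoptions(precision=4,suppress=True)
mv((.4264,.3321,.25)); grab('wrist','w2')
print(proj('w2',np.array([(.6643,.1237,.200),(.7026,-.0325,.170),(.4264,.3321,.11)])))
```

```text
t 4.93 p [0.4848 0.0612 0.2717] zang -82.62 f [-0.6  0.5  0.7] op 0.029
tool mm [  23.3   22.  -276.1]
[[265.6129 -48.4371]
 [475.051  -48.8405]
 [ 86.461  208.1419]]
```

View pics/w2.png

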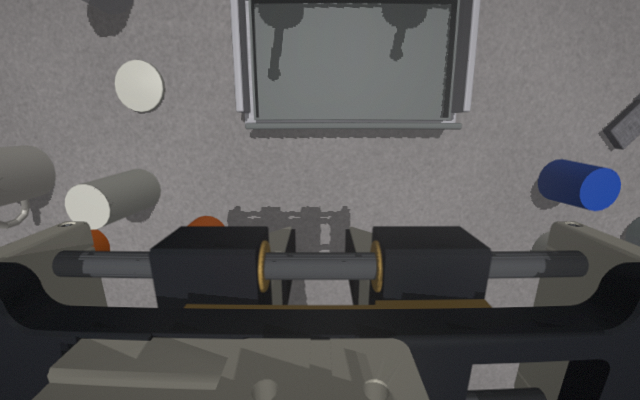

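Call:
send_rows(
  plan=[
    [[3,0,-40,0],[3,0,-40,0],[3,0,-40,0],[3,0,-40,0],[3,0,-40,0]],
  ],
)

```text
t: 5.4
eef_pos: [0.4429, 0.2537, 0.2664]
orientation: [0.044, -0.705, 0.706, -0.043]
ft_force: [0.6, 1.2, -0.3]
opening: 0.066
```

Call:
send_rows(
  plan=[
    [[4,0,-38,0],[4,0,-38,0],[0,30,0,0],[0,20,0,0],[0,0,0,0]],
  ],
)

```text
t: 5.82
eef_pos: [0.4242, 0.3254, 0.2125]
orientation: [0.047, -0.704, 0.707, -0.042]
ft_force: [-1.0, -0.6, 0.2]
opening: 0.0914
```

Run:
```python
from h import *
np.set_printoptions(precision=4,suppress=True)
mv((.4264,.3321,.063)); grab('wrist','w3')
print(proj('w3',np.array([(.4264,.3321,.11)])))
```

```text
t 5.82 p [0.4242 0.3254 0.2125] zang -82.78 f [-1.  -0.6  0.2] op 0.0914
tool mm [ -4.  149.4  -7. ]
[[313.9492 196.7691]]
```

View pics/w3.png

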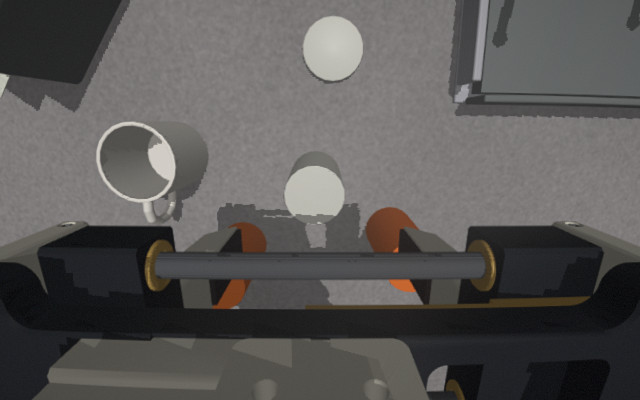

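Cup top is at (314,194), centred between the fingers. The two orange ones are at (241,265) and (395,235), clear of the finger tracks.

Call:
send_rows(
  plan=[
    [[-3,0,-3.5,0],[-2.5,35,-3.5,0],[0,35,0,0],[0,35,0,0],[0,20,0,0]],
  ],
)

```text
t: 6.28
eef_pos: [0.4311, 0.3342, 0.0907]
orientation: [0.044, -0.706, 0.706, -0.043]
ft_force: [-0.3, -0.1, -0.7]
opening: 0.0916
```

Call:
send_rows(
  plan=[
    [[0,14,0,0],[0,9,0,0],[0,0,0,0],[0,0,0,0],[0,0,0,0]],
  ],
)

```text
t: 6.7
eef_pos: [0.4315, 0.3359, 0.071]
orientation: [-0.043, 0.706, -0.705, 0.045]
ft_force: [-0.1, -0.4, -0.1]
opening: 0.0915
```

Run:
```python
from h import *
mv((.4280,.3323,.063)); grab('wrist','w4');grab('scene','s4')
a=cv2.imread('pics/w4.png');b=cv2.resize(cv2.imread('pics/s4.png')[120:260,340:500],(640,560)); cv2.imwrite('pics/m4.png',np.hstack([cv2.resize(a,(400,250)),b[155:405,100:500]]))
```

```text
t 6.7 p [0.4315 0.3359 0.071 ] zang -82.88 f [-0.1 -0.4 -0.1] op 0.0915
tool mm [4.  7.9 3.1]
```

View pics/m4.png

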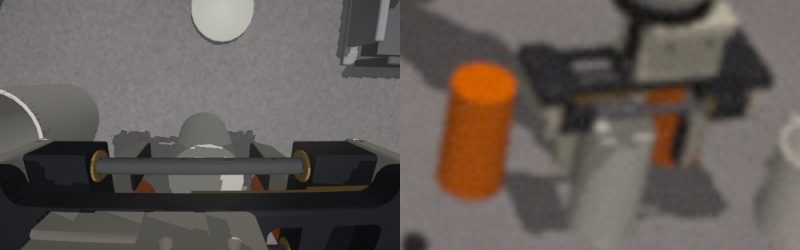

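Call:
send_rows(
  plan=[
    [[2.5,6,3,0],[0,0,0,0],[0,0,0,0],[0,0,0,0],[0,0,0,0]],
  ],
  fingers=0,
)

```text
t: 7.22
eef_pos: [0.4285, 0.3319, 0.0636]
orientation: [-0.044, 0.706, -0.706, 0.044]
ft_force: [1.0, -0.4, 0.1]
opening: 0.063
```

Call:
send_rows(
  plan=[
    [[0,0,0,0],[0,-10,0,0],[0,-20,0,0],[0,-35,0,0],[0,-35,0,0]],
  ],
)

```text
t: 7.63
eef_pos: [0.4274, 0.3313, 0.1645]
orientation: [0.045, -0.705, 0.706, -0.043]
ft_force: [0.4, 0.4, -1.3]
opening: 0.0583
```

Run:
```python
from h import *
mv((.4280,.3323,.063)); grab('wrist','w5');grab('scene','s5')
a=cv2.imread('pics/w5.png');b=cv2.resize(cv2.imread('pics/s5.png')[80:260,340:500],(640,720)); cv2.imwrite('pics/m5.png',np.hstack([cv2.resize(a,(400,250)),b[155:405,100:500]]))
```

```text
t 7.63 p [0.4274 0.3313 0.1645] zang -82.81 f [ 0.4  0.4 -1.3] op 0.0583
tool mm [ -0.9 101.4  -1. ]
```

View pics/m5.png

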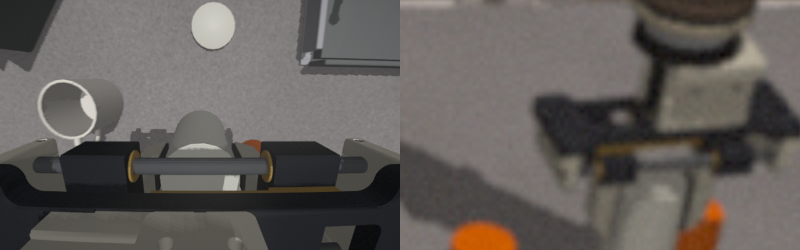

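Run:
```python
from h import *
np.set_printoptions(precision=4,suppress=True)
mv((.525,.106,.33))
for tag,pts in(('top0',[(282.4,142.2),(332,130.8)]),('scene0',[(368.1,219.6),(309.4,238.4)])):
    g=cv2.cvtColor(cv2.imread(f'pics/{tag}.png'),cv2.COLOR_BGR2GRAY).astype(float)
    for u,v in pts:
        u0,v0=int(round(u)),int(round(v)); P=g[v0-4:v0+5,u0-4:u0+5]; w=np.clip(75-P,0,None); yy,xx=np.mgrid[-4:5,-4:5]
        print(tag,u0+(w*xx).sum()/w.sum(),v0+(w*yy).sum()/w.sum(), (w>0).sum())
```

```text
t 7.73 p [0.4304 0.3347 0.1694] zang -82.83 f [-0.2  1.2 -1.6] op 0.0582
tool mm [ -66.5 -161.3  237.9]
top0 282.34846884899684 142.40971488912353 28
top0 331.85333333333335 130.8711111111111 23
scene0 367.4235294117647 219.64607843137256 48
scene0 309.2804054054054 238.5686936936937 36
```

Call:
send_rows(
  plan=[
    [[0,-40,0,0],[0,-40,0,0],[-10,-35,20,0],[-10,-25,30,0],[-10,-20,32,0]],
  ],
)

```text
t: 8.15
eef_pos: [0.4683, 0.255, 0.3265]
orientation: [-0.044, 0.706, -0.705, 0.046]
ft_force: [1.5, 0.2, -1.4]
opening: 0.0581
```

Call:
send_rows(
  plan=[
    [[-9,0,39,0],[-9,0,39,0],[-9,0,39,0],[-9,0,39,0],[0,0,0,0]],
  ],
)

```text
t: 8.57
eef_pos: [0.5261, 0.094, 0.323]
orientation: [0.04, -0.704, 0.708, -0.04]
ft_force: [1.0, -0.8, -2.3]
opening: 0.0581
```

Run:
```python
from h import *
np.set_printoptions(precision=4,suppress=True)
mv((.525,.106,.33)); grab('wrist','w6')
print(proj('w6',np.array([(.6643,.1237,.200),(.7026,-.0325,.170)])))
```

```text
t 8.57 p [0.5261 0.094  0.323 ] zang -83.52 f [ 1.  -0.8 -2.3] op 0.0581
tool mm [ -0.3  -7.1 -12. ]
[[304.9572  40.2302]
 [468.9692  28.5026]]
```

View pics/w6.png

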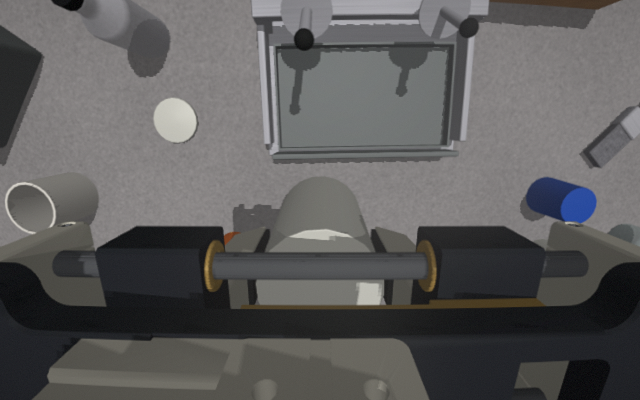

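Call:
send_rows(
  plan=[
    [[-25,0,-2.5,0],[-38,0,-2.5,0],[-38,0,-2.5,0],[-30,0,-2.5,0],[-20,0,-2,0]],
  ],
)

```text
t: 9.03
eef_pos: [0.6736, 0.1362, 0.3224]
orientation: [-0.045, 0.706, -0.705, 0.044]
ft_force: [-1.1, -0.7, -1.1]
opening: 0.0582
```

Call:
send_rows(
  plan=[
    [[0,0,0,0],[0,0,0,0],[0,0,0,0],[0,0,0,0],[0,0,0,0]],
  ],
)

```text
t: 9.45
eef_pos: [0.6711, 0.1347, 0.3242]
orientation: [0.044, -0.706, 0.706, -0.044]
ft_force: [-0.3, 0.0, -0.6]
opening: 0.0585
```

Run:
```python
from h import *
np.set_printoptions(precision=4,suppress=True)
for i in range(3): mv((.676,.1255,.289)); grab('scene','s7')
grab('top','t7')
a=cv2.resize(cv2.imread('pics/s7.png')[150:290,270:430],None,fx=2.5,fy=2.5);b=cv2.resize(cv2.imread('pics/t7.png')[80:220,220:380],None,fx=2.5,fy=2.5); cv2.imwrite('pics/m7.png',np.hstack([a,b]))
```

```text
t 9.45 p [0.6711 0.1347 0.3242] zang -82.83 f [-0.3  0.  -0.6] op 0.0585
tool mm [-3.7 35.2  9.7]
t 9.5 p [0.6713 0.1346 0.3242] zang -82.84 f [-0.7 -0.3 -1.4] op 0.0584
tool mm [-3.5 35.2  9.6]
t 9.55 p [0.6714 0.1345 0.3241] zang -82.85 f [ 0.3  0.  -0.9] op 0.0586
tool mm [-3.5 35.1  9.5]
```

View pics/m7.png

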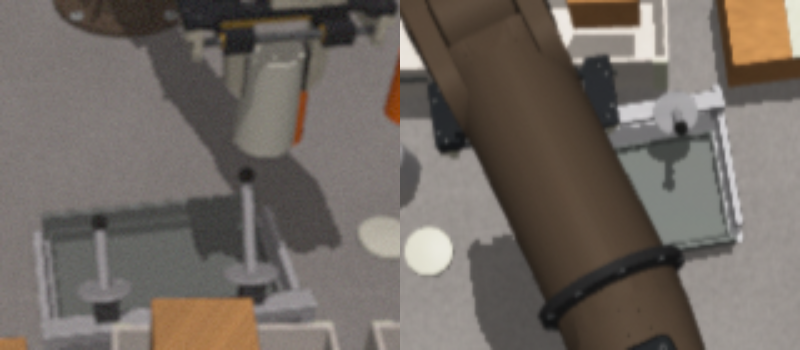

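Call:
send_rows(
  plan=[
    [[-3.5,0,9.5,0],[0,20,0,0],[0,15,0,0],[0,0,0,0],[0,0,0,0]],
  ],
)

```text
t: 10.07
eef_pos: [0.6764, 0.1247, 0.288]
orientation: [0.044, -0.706, 0.706, -0.043]
ft_force: [-0.1, -0.0, -1.5]
opening: 0.058
```

Run:
```python
from h import *
np.set_printoptions(precision=4,suppress=True)
for i in range(2): mv((.676,.1255,.219)); grab('scene','s8')
cv2.imwrite('pics/s8c.png',cv2.resize(cv2.imread('pics/s8.png')[170:290,280:420],None,fx=5,fy=5))
```

```text
t 10.07 p [0.6764 0.1247 0.288 ] zang -82.88 f [-0.1 -0.  -1.5] op 0.058
tool mm [ 0.2 69.  -0.9]
t 10.12 p [0.6768 0.1252 0.289 ] zang -82.87 f [-0.6 -0.  -1.3] op 0.058
tool mm [ 0.7 70.  -0.4]
```

View pics/s8c.png

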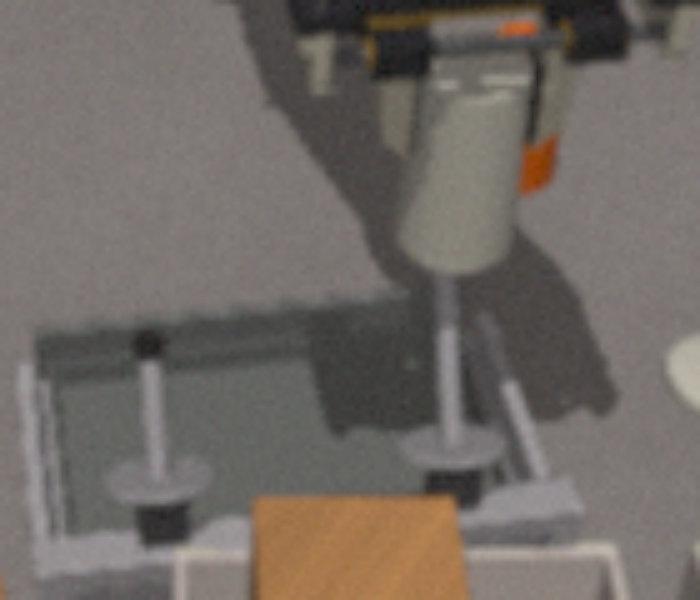

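Ball is now hidden behind the rim (crop (457,265)) and the rod comes out below it. I'll lower slowly.

Call:
send_rows(
  plan=[
    [[0,8,0,0],[0,8,0,0],[0,8,0,0],[0,8,0,0],[0,6,0,0]],
  ],
)

```text
t: 10.58
eef_pos: [0.6761, 0.1255, 0.249]
orientation: [0.045, -0.706, 0.706, -0.044]
ft_force: [0.4, 0.4, -1.2]
opening: 0.058
```

Call:
send_rows(
  plan=[
    [[0,8,0,0],[0,8,0,0],[0,8,0,0],[0,6,0,0],[0,0,0,0]],
  ],
)

```text
t: 11.0
eef_pos: [0.6758, 0.1253, 0.2186]
orientation: [0.045, -0.706, 0.706, -0.043]
ft_force: [0.3, -0.4, -1.9]
opening: 0.0583
```

Run:
```python
from h import *
np.set_printoptions(precision=4,suppress=True)
for i in range(2): mv((.676,.1255,.219)); grab('scene','s9')
cv2.imwrite('pics/s9c.png',cv2.resize(cv2.imread('pics/s9.png')[170:290,280:420],None,fx=5,fy=5))
```

```text
t 11.0 p [0.6758 0.1253 0.2186] zang -82.85 f [ 0.3 -0.4 -1.9] op 0.0583
tool mm [-0.2 -0.4 -0.2]
t 11.05 p [0.6761 0.1254 0.2196] zang -82.85 f [-0.7  0.  -1.5] op 0.0582
tool mm [ 0.1  0.6 -0.1]
```

View pics/s9c.png

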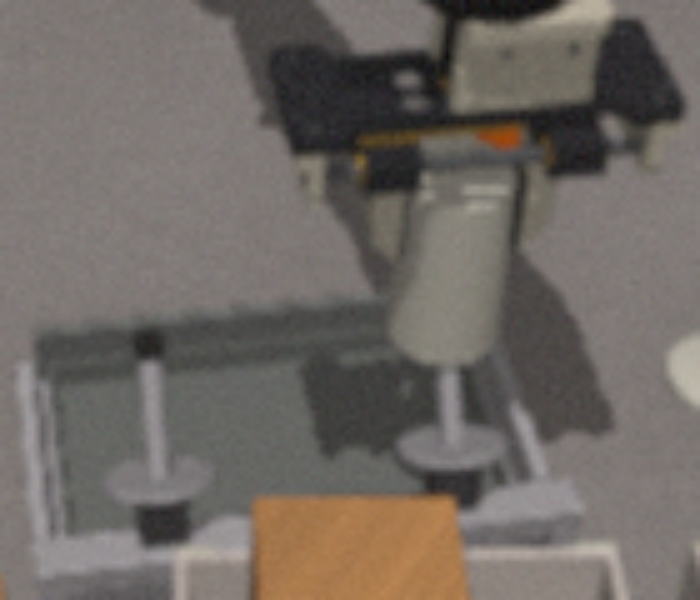

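Call:
send_rows(
  plan=[
    [[5,0,0,0],[5,0,0,0],[5,0,0,0],[4,0,0,0],[4,0,0,0]],
  ],
)

```text
t: 11.52
eef_pos: [0.6539, 0.1228, 0.2213]
orientation: [-0.043, 0.706, -0.706, 0.045]
ft_force: [4.2, 0.4, -0.3]
opening: 0.0578
```

Call:
send_rows(
  plan=[
    [[4,0,0,0],[4,0,0,0],[4,0,0,0],[4,0,0,0],[0,0,0,0]],
  ],
)

```text
t: 11.93
eef_pos: [0.637, 0.1205, 0.2208]
orientation: [0.044, -0.706, 0.706, -0.044]
ft_force: [2.3, 0.3, 1.9]
opening: 0.0575
```

Run:
```python
from h import *
np.set_printoptions(precision=4,suppress=True)
for i in range(2): mv((.676,.1255,.219)); grab('scene','s10')
cv2.imwrite('pics/s10c.png',cv2.resize(cv2.imread('pics/s10.png')[170:290,280:420],None,fx=5,fy=5))
grab('wrist','w10')
```

```text
t 11.93 p [0.637  0.1205 0.2208] zang -82.85 f [2.3 0.3 1.9] op 0.0575
tool mm [-39.3   1.7  -0.1]
t 11.98 p [0.6372 0.1205 0.2208] zang -82.85 f [ 0.9 -0.4  1.7] op 0.0575
tool mm [-39.1   1.7  -0.1]
```

View pics/s10c.png

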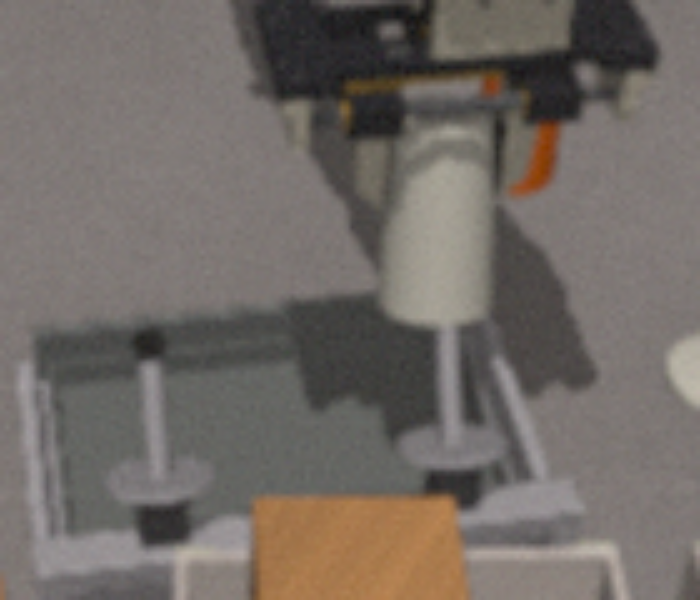

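View pics/w10.png

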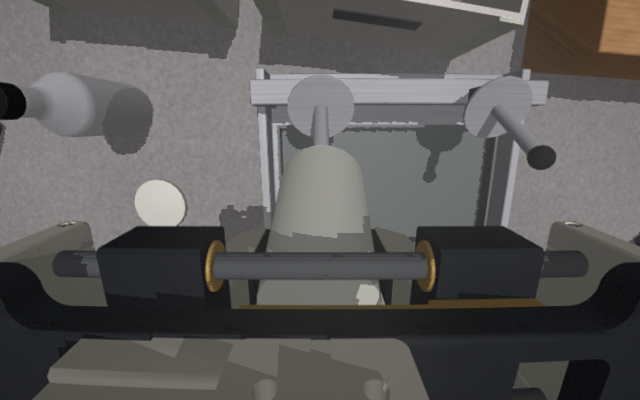

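The cup has pivoted in the pads: the rim is tipped rearwards, at wrist (320,147). It's still held, at 57.5 mm opening. I'll descend along the peg.

Call:
send_rows(
  plan=[
    [[-3,5,0,0],[-3,5,0,0],[-3,5,0,0],[-3,5,0,0],[-3,5,0,0]],
  ],
)

```text
t: 12.5
eef_pos: [0.6529, 0.1227, 0.1944]
orientation: [0.044, -0.706, 0.706, -0.044]
ft_force: [0.8, -0.4, 0.8]
opening: 0.0572
```

Call:
send_rows(
  plan=[
    [[-3,5,0,0],[-3,5,0,0],[-3,4,0,0],[-2,3,0,0],[0,0,0,0]],
  ],
)

```text
t: 12.92
eef_pos: [0.6634, 0.1239, 0.1773]
orientation: [0.045, -0.706, 0.706, -0.044]
ft_force: [-0.2, -0.2, -1.6]
opening: 0.0576
```

Run:
```python
from h import *
np.set_printoptions(precision=4,suppress=True)
mv((.664,.124,.200)); grab('scene','s11')
cv2.imwrite('pics/s11c.png',cv2.resize(cv2.imread('pics/s11.png')[170:290,280:420],None,fx=5,fy=5))
```

```text
t 12.92 p [0.6634 0.1239 0.1773] zang -82.85 f [-0.2 -0.2 -1.6] op 0.0576
tool mm [ -0.6 -22.7  -0. ]
```

View pics/s11c.png

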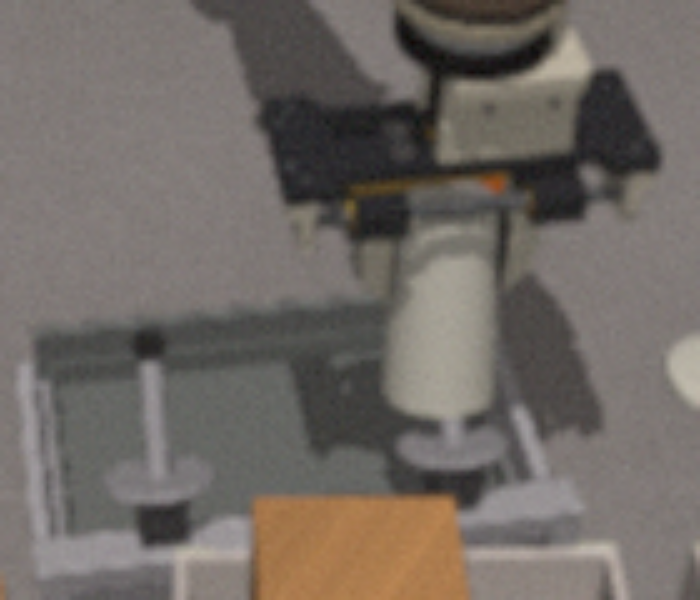

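Call:
send_rows(
  plan=[
    [[-1,2,0,0],[-1,2,0,0],[0,1,0,0],[0,1,0,0],[0,0,0,0]],
  ],
)

```text
t: 13.38
eef_pos: [0.6657, 0.1242, 0.1725]
orientation: [0.044, -0.706, 0.706, -0.044]
ft_force: [0.9, 0.4, -1.1]
opening: 0.0576
```

Call:
send_rows(
  plan=[
    [[0,1,0,0],[0,1,0,0],[0,1,0,0],[0,0,0,0],[0,0,0,0]],
  ],
)

```text
t: 13.8
eef_pos: [0.6661, 0.1243, 0.1698]
orientation: [-0.044, 0.706, -0.706, 0.044]
ft_force: [1.6, -1.1, -0.5]
opening: 0.0579
```

Call:
send_rows(
  plan=[
    [[0,1,0,0],[0,1,0,0],[0,1,0,0],[0,0,0,0],[0,0,0,0]],
  ],
)

```text
t: 14.22
eef_pos: [0.6662, 0.1243, 0.1676]
orientation: [-0.043, 0.706, -0.706, 0.045]
ft_force: [0.9, -0.5, 7.6]
opening: 0.0577
```

Call:
send_rows(
  plan=[
    [[0,1,0,0],[0,1,0,0],[0,1,0,0],[0,0,0,0],[0,0,0,0]],
  ],
)

```text
t: 14.63
eef_pos: [0.6664, 0.1245, 0.167]
orientation: [-0.043, 0.706, -0.706, 0.045]
ft_force: [-5.0, -3.4, 23.3]
opening: 0.0576
```

Firm floor contact: 23 N at TCP z 0.167, with 0.169 expected. I'll relieve the load and let go.

Call:
send_rows(
  plan=[
    [[0,-1.5,0,0],[0,-1,0,0],[0,0,0,0],[0,0,0,0],[0,0,0,0]],
  ],
)

```text
t: 15.05
eef_pos: [0.6662, 0.1244, 0.1673]
orientation: [-0.043, 0.706, -0.706, 0.045]
ft_force: [0.4, -0.3, 9.2]
opening: 0.0576
```

Call:
send_rows(
  plan=[
    [[0,0,0,0],[0,0,0,0],[0,0,0,0],[0,0,0,0],[0,0,0,0]],
  ],
  fingers=1,
)

```text
t: 15.47
eef_pos: [0.6652, 0.1242, 0.1655]
orientation: [0.045, -0.706, 0.706, -0.044]
ft_force: [-0.3, 0.3, 0.5]
opening: 0.0864
```

Run:
```python
from h import *
mv((.664,.124,.200)); grab('scene','s12');grab('wrist','w12')
a=cv2.resize(cv2.imread('pics/s12.png')[170:290,280:420],None,fx=3.3,fy=3.3);b=cv2.resize(cv2.imread('pics/w12.png'),None,fx=.6,fy=.6)
c=np.zeros((400,850,3),np.uint8);c[:a.shape[0],:a.shape[1]]=a;c[:240,464:848]=b;cv2.imwrite('pics/m12.png',c[:,:800])
```

```text
t 15.47 p [0.6652 0.1242 0.1655] zang -82.84 f [-0.3  0.3  0.5] op 0.0864
tool mm [  1.2 -34.5   0.1]
```

View pics/m12.png

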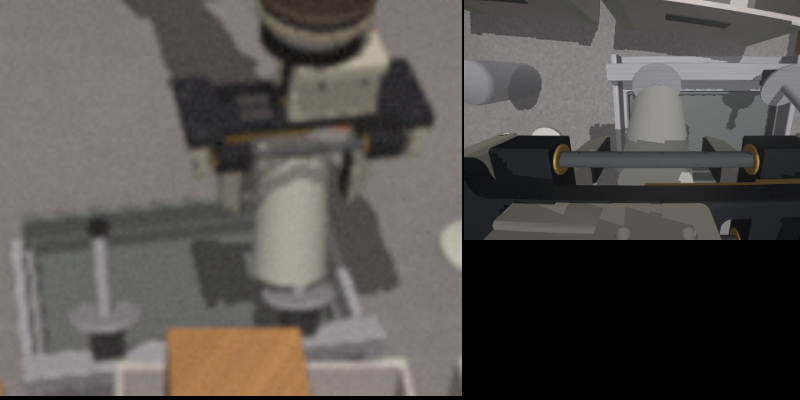

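Call:
send_rows(
  plan=[
    [[0,-10,0,0],[0,-25,0,0],[0,-35,0,0],[0,-35,0,0],[0,-35,0,0]],
  ],
)

```text
t: 15.98
eef_pos: [0.6652, 0.1243, 0.3084]
orientation: [-0.044, 0.706, -0.706, 0.044]
ft_force: [0.9, -0.4, 0.6]
opening: 0.0917
```

Call:
send_rows(
  plan=[
    [[30,0,20,0],[34,0,20,0],[34,0,20,0],[30,0,25,0],[20,0,25,0]],
  ],
)

```text
t: 16.4
eef_pos: [0.5299, -0.0039, 0.3071]
orientation: [0.044, -0.705, 0.706, -0.045]
ft_force: [1.3, -0.3, 0.2]
opening: 0.0918
```

Run:
```python
from h import *
mv((.412,-.327,.2)); grab('scene','s13');grab('wrist','w13');grab('top','t13')
f=lambda n,x,y,w,h,s:cv2.resize(cv2.imread(f'pics/{n}.png')[y:y+h,x:x+w],None,fx=s,fy=s)
a=f('s13',280,180,120,110,3.5);b=f('t13',250,100,120,110,3.1);c=np.zeros((590,800,3),np.uint8)
c[:a.shape[0],:a.shape[1]]=a;c[:b.shape[0],425:425+b.shape[1]]=b;d=f('w13',200,0,280,100,2);c[388:588,:560]=d;cv2.imwrite('pics/m13.png',c)
```

```text
t 16.4 p [ 0.5299 -0.0039  0.3071] zang -82.79 f [ 1.3 -0.3  0.2] op 0.0918
tool mm [157.5 107.2 305.7]
```

View pics/m13.png

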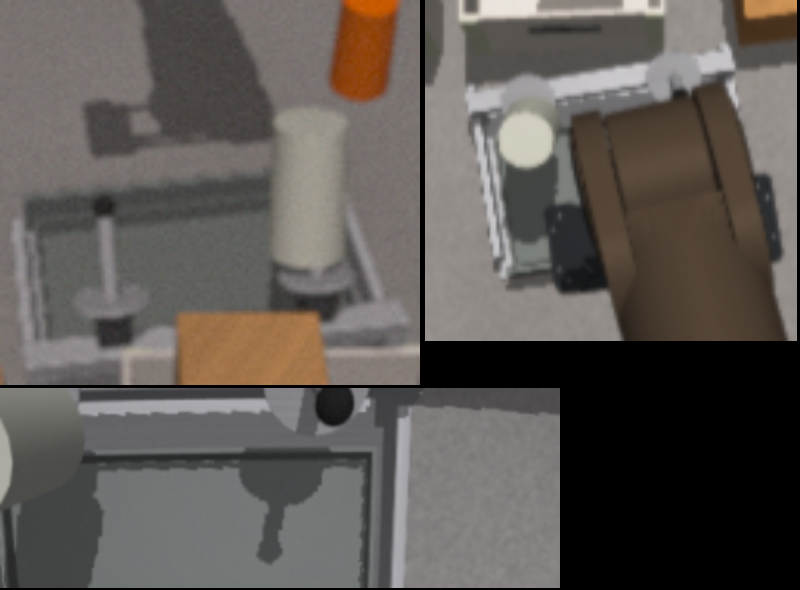

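The tall cup hangs free on the long peg: in the scene crop it runs from (310,115) to (308,260), and it leans along the peg. Next is the short cup.

Call:
send_rows(
  plan=[
    [[19,0,36,0],[19,0,36,0],[19,0,36,0],[19,0,36,0],[19,0,36,0]],
  ],
)

```text
t: 16.97
eef_pos: [0.4609, -0.1942, 0.3067]
orientation: [-0.044, 0.706, -0.706, 0.045]
ft_force: [0.9, 0.4, 0.6]
opening: 0.0917
```

Call:
send_rows(
  plan=[
    [[19,5,35,0],[19,10,35,0],[19,15,35,0],[5,35,21,0],[0,35,0,0]],
  ],
)

```text
t: 17.38
eef_pos: [0.415, -0.3316, 0.2066]
orientation: [0.041, -0.704, 0.707, -0.043]
ft_force: [-0.2, -1.1, -1.1]
opening: 0.0916
```

Call:
send_rows(
  plan=[
    [[0,0,0,0],[0,0,0,0],[0,0,0,0],[0,0,0,0],[0,0,0,0]],
  ],
)

```text
t: 17.8
eef_pos: [0.4168, -0.3254, 0.2085]
orientation: [0.044, -0.705, 0.706, -0.046]
ft_force: [-0.4, 0.0, 0.5]
opening: 0.092
```

Run:
```python
from h import *
np.set_printoptions(precision=4,suppress=True)
mv((.412,-.327,.031)); grab('wrist','w14')
print(proj('w14',np.array([(.412,-.327,.075)])))
print(tri([('top0',331.85,130.87),('scene0',309.3,238.5),('w13',366.8,8.5)]),tri([('top0',282.35,142.4),('scene0',367.6,219.6),('w6',304,39)]))
```

```text
t 17.8 p [ 0.4168 -0.3254  0.2085] zang -82.75 f [-0.4  0.   0.5] op 0.092
tool mm [  5.4 177.5   0.6]
[[321.8873 198.0963]]
(array([ 0.7028, -0.0323,  0.1701]), [np.float64(1.3232061784510956), np.float64(1.457273362216229), np.float64(0.3630273575342869)]) (array([0.6643, 0.1236, 0.2004]), [np.float64(1.4464565047232745), np.float64(2.3743394288129456), np.float64(1.2536707064971089)])
```

View pics/w14.png

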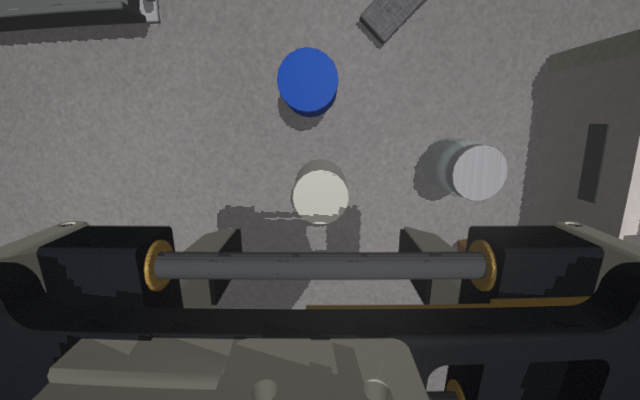

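The short white cup is at (320,197), centred. Blue (308,80) and the jar (478,172) are clear of the fingers.

Call:
send_rows(
  plan=[
    [[4.5,30,-0.5,0],[0,38,0,0],[0,38,0,0],[0,35,0,0],[0,20,0,0]],
  ],
)

```text
t: 18.27
eef_pos: [0.4098, -0.3249, 0.043]
orientation: [-0.045, 0.706, -0.705, 0.044]
ft_force: [-0.3, 0.1, -0.3]
opening: 0.0916
```

Call:
send_rows(
  plan=[
    [[0,11,0,0],[0,4,0,0],[0,0,0,0],[0,0,0,0],[0,0,0,0]],
  ],
)

```text
t: 18.68
eef_pos: [0.4117, -0.3264, 0.0319]
orientation: [0.043, -0.705, 0.706, -0.045]
ft_force: [0.4, 0.7, -0.2]
opening: 0.0925
```

Run:
```python
from h import *
mv((.412,-.327,.031));grab('wrist','w15')
cv2.imwrite('pics/w15c.png',cv2.resize(cv2.imread('pics/w15.png')[100:330,120:520],None,fx=1.6,fy=1.6))
```

```text
t 18.68 p [ 0.4117 -0.3264  0.0319] zang -82.85 f [ 0.4  0.7 -0.2] op 0.0925
tool mm [-0.3  0.9  0.6]
```

View pics/w15c.png

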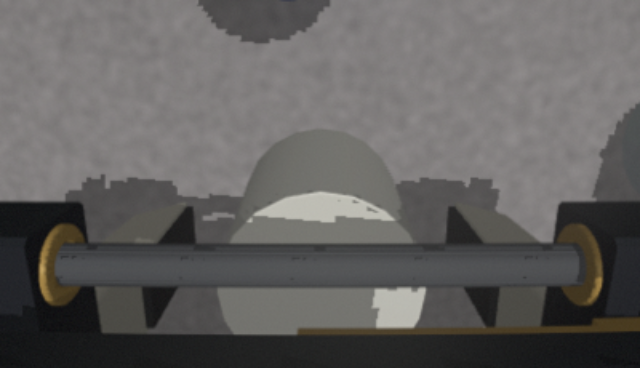

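Call:
send_rows(
  plan=[
    [[0,0,0,0],[0,0,0,0],[0,0,0,0],[0,0,0,0],[0,0,0,0]],
  ],
  fingers=0,
)

```text
t: 19.15
eef_pos: [0.4105, -0.3258, 0.0304]
orientation: [0.044, -0.706, 0.706, -0.044]
ft_force: [0.5, -0.1, -0.1]
opening: 0.0633
```

Call:
send_rows(
  plan=[
    [[0,0,0,0],[0,-10,0,0],[0,-25,0,0],[0,-35,0,0],[0,-40,0,0]],
  ],
)

```text
t: 19.57
eef_pos: [0.4092, -0.3247, 0.1408]
orientation: [-0.045, 0.707, -0.705, 0.043]
ft_force: [0.4, -0.7, -2.2]
opening: 0.059
```

Call:
send_rows(
  plan=[
    [[0,-40,0,0],[0,-40,0,0],[0,-40,0,0],[0,-30,0,0],[0,0,0,0]],
  ],
)

```text
t: 19.98
eef_pos: [0.4129, -0.3269, 0.2977]
orientation: [0.041, -0.703, 0.708, -0.047]
ft_force: [1.3, -1.1, -0.9]
opening: 0.0591
```

Run:
```python
from h import *
ex=np.array([.9921,.1253,0]);B=np.array([.7028,-.0323,.170])
mv(B-.14*ex+[0,0,.12], B+.012*ex+[0,0,.10])
grab('wrist','w16')
```

```text
t 19.98 p [ 0.4129 -0.3269  0.2977] zang -82.84 f [ 1.3 -1.1 -0.9] op 0.0591
tool mm [-184.3    7.3 -256.1]
tool mm [-336.2   28.5 -256.4]
```

View pics/w16.png

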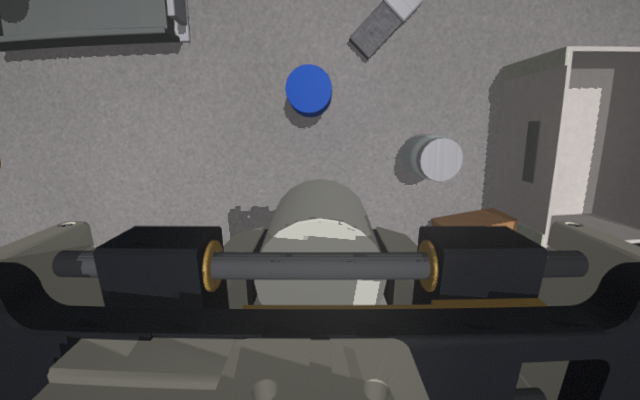

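Call:
send_rows(
  plan=[
    [[-20,0,-25,0],[-28,0,-28,0],[-28,0,-28,0],[-28,0,-28,0],[-28,0,-28,0]],
  ],
)

```text
t: 20.45
eef_pos: [0.5243, -0.1716, 0.2892]
orientation: [-0.045, 0.706, -0.705, 0.043]
ft_force: [0.8, -0.7, -1.3]
opening: 0.0593
```

Call:
send_rows(
  plan=[
    [[-28,0,-28,0],[-28,0,-28,0],[-30,0,-26,0],[-30,0,-18,0],[-30,0,-10,0]],
  ],
)

```text
t: 20.87
eef_pos: [0.6556, -0.0419, 0.289]
orientation: [-0.046, 0.706, -0.705, 0.045]
ft_force: [-0.2, -0.1, -1.4]
opening: 0.0594
```

Call:
send_rows(
  plan=[
    [[-30,0,-5,0],[-20,0,-4,0],[0,0,0,0],[0,0,0,0],[0,0,0,0]],
  ],
)

```text
t: 21.28
eef_pos: [0.7031, -0.0313, 0.289]
orientation: [0.045, -0.706, 0.706, -0.043]
ft_force: [-0.4, 0.1, -1.4]
opening: 0.0591
```

Run:
```python
from h import *
ex=np.array([.9921,.1253,0]);B=np.array([.7028,-.0323,.170])
mv(B+.013*ex+[0,0,.04])
grab('scene','s17')
cv2.imwrite('pics/s17c.png',cv2.resize(cv2.imread('pics/s17.png')[170:290,260:400],None,fx=5,fy=5))
```

```text
t 21.28 p [ 0.7031 -0.0313  0.289 ] zang -82.85 f [-0.4  0.1 -1.4] op 0.0591
tool mm [-12.8  79.    1. ]
```

View pics/s17c.png

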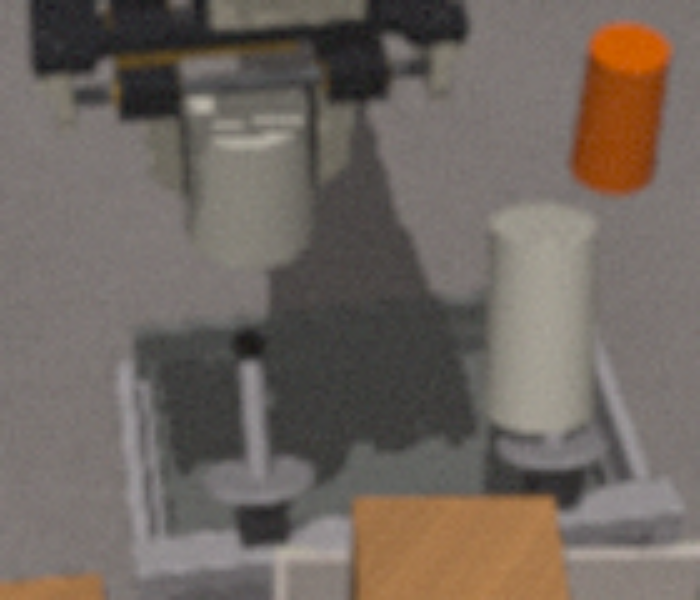

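Call:
send_rows(
  plan=[
    [[-12,20,0,0],[-1,30,1,0],[0,18,0,0],[0,10,0,0],[0,8,0,0]],
  ],
)

```text
t: 21.75
eef_pos: [0.7161, -0.0312, 0.2035]
orientation: [0.044, -0.706, 0.706, -0.043]
ft_force: [-0.0, -0.9, -1.3]
opening: 0.0592
```

Call:
send_rows(
  plan=[
    [[0,8,0,0],[0,8,0,0],[0,8,0,0],[0,8,0,0],[0,5,0,0]],
  ],
)

```text
t: 22.17
eef_pos: [0.7169, -0.0303, 0.1665]
orientation: [0.044, -0.706, 0.706, -0.044]
ft_force: [0.4, 1.1, -1.0]
opening: 0.0593
```

Run:
```python
from h import *
ex=np.array([.9921,.1253,0]);B=np.array([.7028,-.0323,.170])
mv(B+.013*ex+[0,0,-.004])
grab('scene','s18')
cv2.imwrite('pics/s18c.png',cv2.resize(cv2.imread('pics/s18.png')[170:290,260:400],None,fx=5,fy=5))
```

```text
t 22.17 p [ 0.7169 -0.0303  0.1665] zang -82.85 f [ 0.4  1.1 -1. ] op 0.0593
tool mm [1.3 0.5 0.2]
```

View pics/s18c.png

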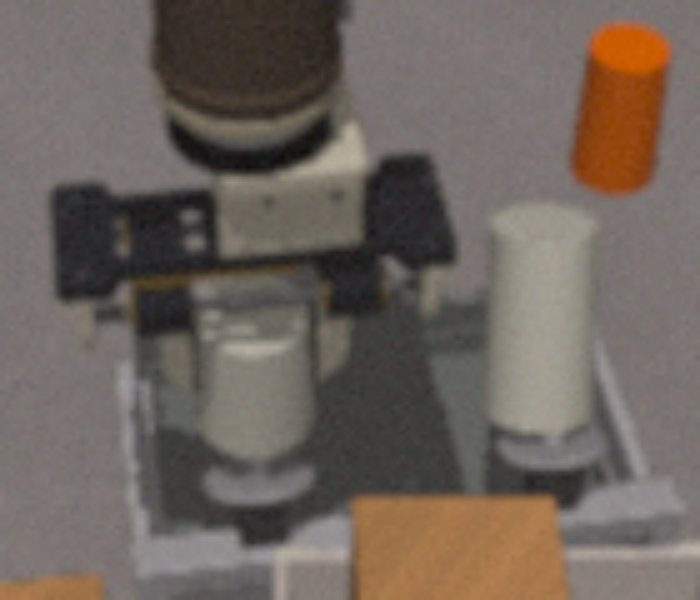

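The peg is inside the short cup with no contact, and there's a gap between gripper and tall cup. Next I'll tilt it the same way.

Call:
send_rows(
  plan=[
    [[4,0,0,0],[4,0,0,0],[4,0,0,0],[4,0,0,0],[4,0,0,0]],
  ],
)

```text
t: 22.63
eef_pos: [0.6971, -0.0329, 0.1679]
orientation: [0.044, -0.706, 0.706, -0.044]
ft_force: [2.7, 0.7, -2.2]
opening: 0.059
```

Call:
send_rows(
  plan=[
    [[4,0,0,0],[4,0,0,0],[4,0,0,0],[2,0,0,0],[0,0,0,0]],
  ],
)

```text
t: 23.05
eef_pos: [0.685, -0.0347, 0.1689]
orientation: [0.042, -0.706, 0.706, -0.046]
ft_force: [3.9, -0.2, 2.1]
opening: 0.0593
```

Call:
send_rows(
  plan=[
    [[-3,4,0,0],[-3,4,0,0],[-3,4,0,0],[-3,3,0,0],[-3,3,0,0]],
  ],
)

```text
t: 23.47
eef_pos: [0.6982, -0.0327, 0.1484]
orientation: [0.045, -0.706, 0.706, -0.044]
ft_force: [1.3, -0.6, -0.5]
opening: 0.0592
```

Run:
```python
from h import *
ex=np.array([.9921,.1253,0]);B=np.array([.7028,-.0323,.170])
mv(B+.0028*ex+[0,0,-.0286])
grab('scene','s19');grab('wrist','w19')
f=lambda n,x,y,w,h,s:cv2.resize(cv2.imread(f'pics/{n}.png')[y:y+h,x:x+w],None,fx=s,fy=s)
cv2.imwrite('pics/m19.png',np.hstack([f('s19',260,190,120,100,4),f('w19',240,50,160,200,2)]))
```

```text
t 23.47 p [ 0.6982 -0.0327  0.1484] zang -82.85 f [ 1.3 -0.6 -0.5] op 0.0592
tool mm [-7.5  6.9  0.2]
```

View pics/m19.png

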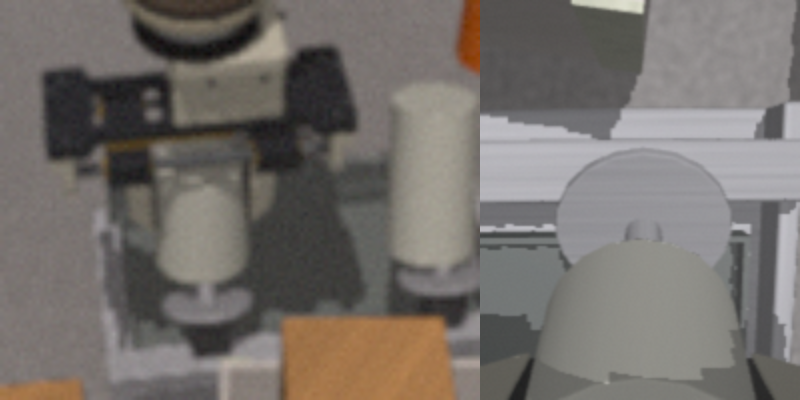

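Cup is tilted, with the rod entering the middle of the mouth. Remaining move is about (-7,7).

Call:
send_rows(
  plan=[
    [[-2,1,0,0],[-2,1,0,0],[-2,1,0,0],[-1,1,0,0],[0,0,0,0]],
  ],
)

```text
t: 23.98
eef_pos: [0.705, -0.0316, 0.1448]
orientation: [-0.044, 0.706, -0.706, 0.044]
ft_force: [0.6, 0.5, -0.7]
opening: 0.0593
```

Call:
send_rows(
  plan=[
    [[0,1,0,0],[0,1,0,0],[0,1,0,0],[0,0,0,0],[0,0,0,0]],
  ],
)

```text
t: 24.4
eef_pos: [0.7051, -0.0318, 0.1422]
orientation: [0.044, -0.706, 0.706, -0.044]
ft_force: [-0.2, -0.3, -1.3]
opening: 0.0593
```

Call:
send_rows(
  plan=[
    [[0,1,0,0],[0,1,0,0],[0,0,0,0],[0,0,0,0],[0,0,0,0]],
  ],
)

```text
t: 24.82
eef_pos: [0.7053, -0.0318, 0.1404]
orientation: [0.044, -0.706, 0.706, -0.044]
ft_force: [0.4, -0.1, 0.5]
opening: 0.0593
```

Call:
send_rows(
  plan=[
    [[0,1,0,0],[0,1,0,0],[0,0,0,0],[0,0,0,0],[0,0,0,0]],
  ],
)

```text
t: 25.23
eef_pos: [0.7058, -0.0318, 0.1401]
orientation: [0.043, -0.706, 0.706, -0.045]
ft_force: [-3.9, -0.7, 11.6]
opening: 0.0592
```

Call:
send_rows(
  plan=[
    [[0,1,0,0],[0,0,0,0],[0,0,0,0],[0,0,0,0],[0,0,0,0]],
  ],
)

```text
t: 25.65
eef_pos: [0.706, -0.0317, 0.14]
orientation: [0.043, -0.706, 0.706, -0.045]
ft_force: [-5.3, -0.8, 15.3]
opening: 0.0587
```

Floor contact with 15 N at TCP z 0.140, as predicted (0.141). I'll relieve the load and release.

Call:
send_rows(
  plan=[
    [[0,-1.5,0,0],[0,0,0,0],[0,0,0,0],[0,0,0,0],[0,0,0,0]],
  ],
)

```text
t: 26.07
eef_pos: [0.7057, -0.0318, 0.1401]
orientation: [0.044, -0.706, 0.706, -0.045]
ft_force: [-3.6, -0.9, 9.2]
opening: 0.0594
```

Call:
send_rows(
  plan=[
    [[0,0,0,0],[0,0,0,0],[0,0,0,0],[0,0,0,0],[0,0,0,0]],
  ],
  fingers=1,
)

```text
t: 26.48
eef_pos: [0.7051, -0.0318, 0.1384]
orientation: [-0.044, 0.706, -0.706, 0.044]
ft_force: [-0.2, 0.3, 0.4]
opening: 0.088
```

Call:
send_rows(
  plan=[
    [[0,-8,0,0],[0,-25,0,0],[0,-38,0,0],[0,-38,0,0],[0,-38,0,0]],
  ],
)

```text
t: 26.9
eef_pos: [0.7048, -0.0317, 0.288]
orientation: [-0.044, 0.706, -0.706, 0.044]
ft_force: [2.0, -0.2, 0.6]
opening: 0.0917
```

Call:
send_rows(
  plan=[
    [[40,-5,0,0],[40,-5,0,0],[40,-5,0,0],[40,0,0,0],[40,0,0,0]],
  ],
)

```text
t: 27.32
eef_pos: [0.5051, -0.0567, 0.3016]
orientation: [0.044, -0.706, 0.706, -0.045]
ft_force: [0.4, -0.6, 0.8]
opening: 0.0919
```

Call:
send_rows(
  plan=[
    [[20,0,0,0],[0,0,0,0],[0,0,0,0],[0,0,0,0],[0,0,0,0]],
  ],
)

```text
t: 27.73
eef_pos: [0.488, -0.0589, 0.3009]
orientation: [-0.044, 0.706, -0.706, 0.045]
ft_force: [1.3, 0.3, -0.1]
opening: 0.0916
```

Run:
```python
from h import *
mv()
grab('scene','s20');grab('wrist','w20');grab('top','t20')
f=lambda n,x,y,w,h,s:cv2.resize(cv2.imread(f'pics/{n}.png')[y:y+h,x:x+w],None,fx=s,fy=s)
cv2.imwrite('pics/m20.png',np.hstack([f('s20',270,190,130,110,3.5)[:300],f('t20',255,100,110,100,3)]))
```

```text
t 27.73 p [ 0.488  -0.0589  0.3009] zang -82.82 f [ 1.3  0.3 -0.1] op 0.0916
```

View pics/m20.png

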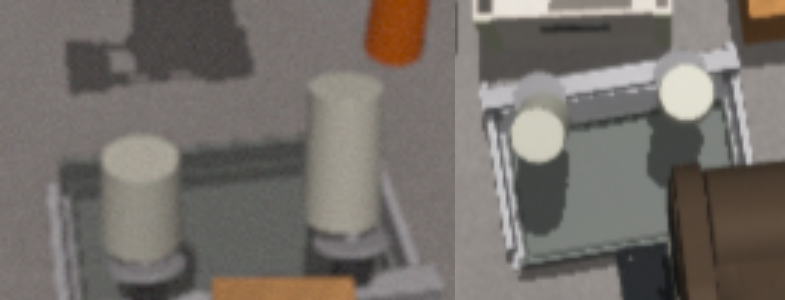

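View pics/w20.png

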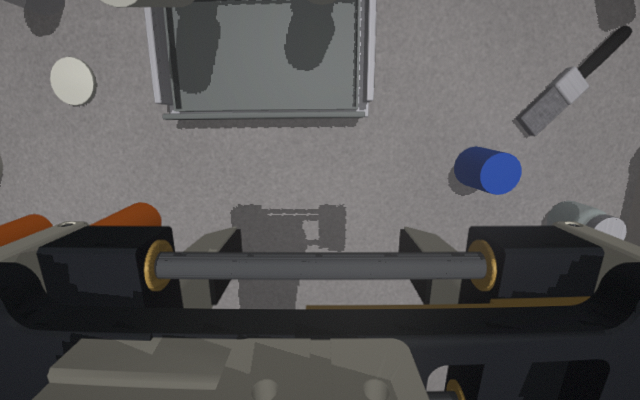

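View pics/s20.png

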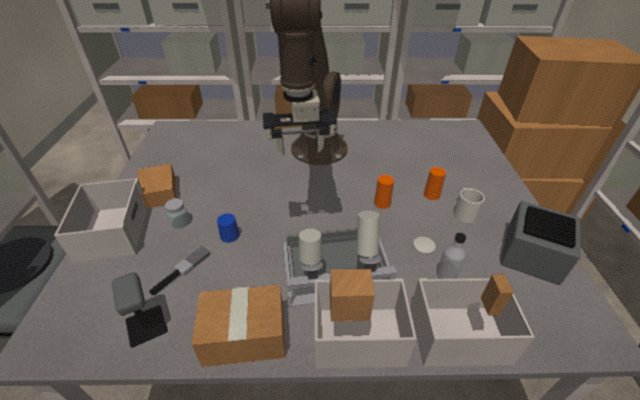

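Run:
```python
from h import *
np.set_printoptions(precision=1,suppress=True)
ex=np.array([.9921,.1253,0]);ey=np.array([-.1253,.9921,0])
for B,o in(((.6643,.1238,.2003),[('top0',282.3,144.6),('scene0',367.9,215.6)]),((.7028,-.0323,.1702),[('top0',331.7,129.9),('scene0',309.9,234.5)])):
    x,r=tri(o);d=x-B;print('closed end outer centre minus ball, rack axes mm',np.array([d@ex,d@ey,d[2]])*1000,np.array(r))
a=cv2.cvtColor(cv2.imread('pics/s19.png'),6);b=cv2.cvtColor(cv2.imread('pics/s20.png'),6)
f=lambda n,x,y,w,h,s:cv2.resize(cv2.imread(f'pics/{n}.png')[y:y+h,x:x+w],None,fx=s,fy=s,interpolation=2)
cv2.imwrite('pics/m21.png',np.hstack([f('s20',290,205,100,75,7.9)]))
```

```text
closed end outer centre minus ball, rack axes mm [-8.8  0.9  6.3] [1.1 1.1]
closed end outer centre minus ball, rack axes mm [-0.5  1.2 14.3] [0.8 0.8]
```

View pics/m21.png

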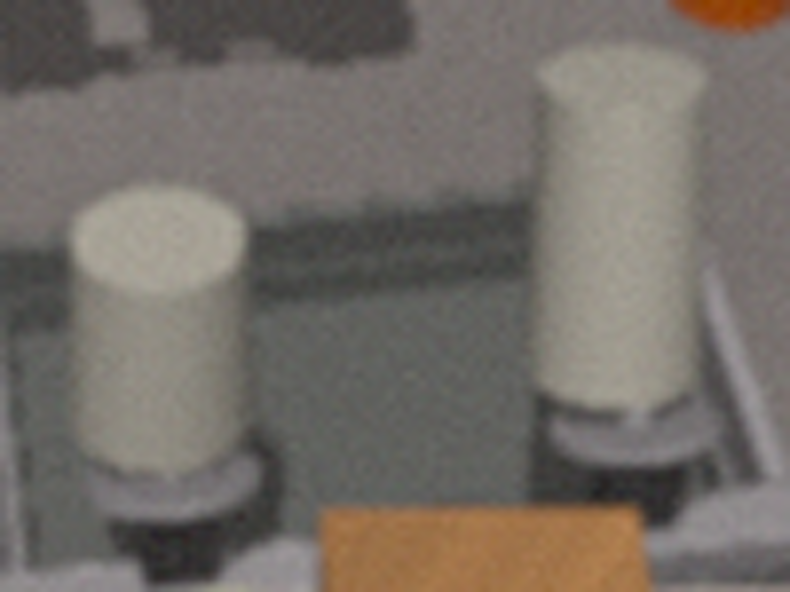

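Run:
```python
from h import *
np.set_printoptions(precision=1,suppress=True)
f=lambda n,x,y,w,h,s:cv2.resize(cv2.imread(f'pics/{n}.png')[y:y+h,x:x+w],None,fx=s,fy=s,interpolation=2)
g=f('t20',262,115,50,50,8);h=f('s20',345,198,50,50,8)
e=lambda m:cv2.convertScaleAbs(m,alpha=2.2,beta=-190)
cv2.imwrite('pics/m22.png',np.hstack([e(g),e(h)]))
```

```text
(no output)
```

View pics/m22.png

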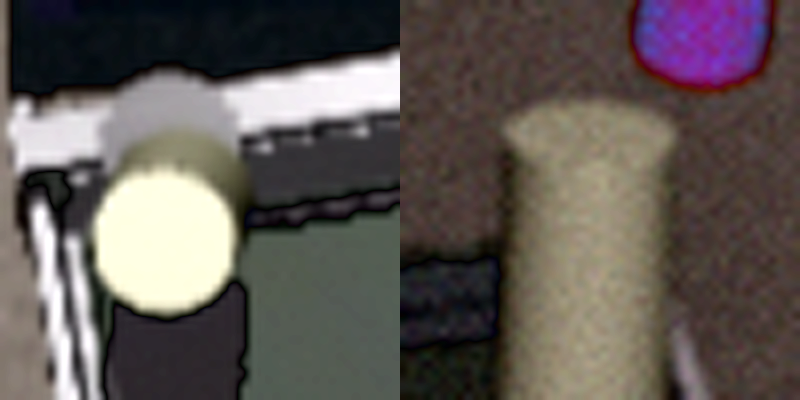

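Run:
```python
from h import *
np.set_printoptions(precision=1,suppress=True)
ex=np.array([.9921,.1253,0]);ey=np.array([-.1253,.9921,0]);ez=np.array([0,0,1.])
B=np.array((.6643,.1238,.2003))
x,r=tri([('top0',282.1,144.6),('scene0',368.3,213.8)]);d=x-B;print(np.array([d@ex,d@ey,d[2]])*1000,r)
# fit: tilt th, along L (ball centre->outer face; expected 14), perp e; compare with closed end & rim-bottom in views
for th in(8,12,15,20):
  t=np.radians(th);a=-np.sin(t)*ex+np.cos(t)*ez;p=np.cos(t)*ex+np.sin(t)*ez
  for e in(-8,0,8):
    c=B+a*.014+p*e/1000
    print(th,e,'top',proj('top0',c)[0],'scene',proj('scene0',c)[0],'rim scene',proj('scene0',c-a*.110)[0], 'rim back bottom',proj('scene0',c-a*.110+p*.031)[0])
```

```text
[-9.9  1.4 11.8] [np.float64(0.7895697553712574), np.float64(0.7895697553712812)]
8 -8 top [282.8 144.5] scene [368.1 213.6] rim scene [365.9 245.6] rim back bottom [368.7 252.8]
8 0 top [282.4 141.9] scene [368.9 215.3] rim scene [366.6 247.4] rim back bottom [369.4 254.7]
8 8 top [281.9 139.3] scene [369.6 217. ] rim scene [367.3 249.3] rim back bottom [370.1 256.6]
12 -8 top [282.8 144.8] scene [368.  213.5] rim scene [366.5 247.2] rim back bottom [369.3 253.8]
12 0 top [282.4 142.2] scene [368.8 215.1] rim scene [367.2 248.9] rim back bottom [370.  255.6]
12 8 top [282.  139.6] scene [369.6 216.6] rim scene [367.9 250.6] rim back bottom [370.8 257.4]
15 -8 top [282.9 145. ] scene [368.  213.5] rim scene [366.9 248.3] rim back bottom [369.8 254.5]
15 0 top [282.4 142.5] scene [368.7 214.9] rim scene [367.7 249.9] rim back bottom [370.5 256.2]
15 8 top [282.  139.9] scene [369.5 216.4] rim scene [368.4 251.5] rim back bottom [371.3 257.9]
20 -8 top [283.  145.4] scene [367.8 213.6] rim scene [367.7 250.1] rim back bottom [370.6 255.5]
20 0 top [282.5 142.9] scene [368.6 214.7] rim scene [368.4 251.5] rim back bottom [371.4 257. ]
20 8 top [282.1 140.3] scene [369.4 215.9] rim scene [369.2 252.9] rim back bottom [372.2 258.5]
```

Run:
```python
from h import *
mv(); print(ctrl.job_done())
```

```text
t 27.88 p [ 0.4876 -0.0588  0.3005] zang -82.81 f [-0.1  0.2  0.2] op 0.092
the job is handed in; nothing more can be done
None
```

I pushed the drip tray to its stop while both cups were still off the rack. Then I hung the tall white cup on the long peg and the short white cup on the short peg. The job is handed in at about 28 s of the 72 s allowed; the hand-in reported no verdict.

- **Tray:** it stopped moving as the push rose to 12 N. In the last pictures its front panel is level with the frame ends.
- **Hanging:** I lowered each cup part-way over its peg and tipped it in the grip against the rod. I then lowered it slowly until its closed end touched the peg tip (23 N for the tall cup, 15 N for the short), eased off and let go.
- **Last pictures:** both cups hang free with the gripper well clear. The closed ends measured from two views fit cups resting on the peg tips. I estimate each tip is about 6 mm or less from the centre of the floor, within a couple of mm.
- **Disagreement:** my first two-view measurement of the tall cup put its closed end about 5 mm too low. Its top edge was faint in the scene picture; reading it again in a higher-contrast crop agreed with a seated cup.
- **Other things:** in the last pictures the bystanders and the orange and blue look-alikes appear to be where they started. I checked that by eye, not by measuring.

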